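# Pack the tea caddy and lock its sugar jar

### The arm

A 7-joint arm with a two-finger parallel gripper is mounted at the origin on a cart in front of the work surface, level with it; the furniture and walls round the work are solid. World frame = base frame: x ahead of the robot, y to its left, z up, the work surface at z = 0. Lengths are in m, angles in rad, forces in N, time in s.
With the tool pointing down it reaches from about 0.425 to 0.875 m from the base axis. Payload 4.7 kg.
Tool frame: the origin (TCP) lies midway between the tips of the shut fingers; the grasp point (between the pads) lies 19 mm behind it; z points along the fingers, y is the line along which they close (so a half turn about z gives the same grasp; the last joint's range is limited). The gripper opens to 87 mm and grips with 3 to 60 N. Pads are 19 mm wide; open, the fingers measure 117 mm over their backs; the gripper's body (75 mm by 190 mm) begins 51 mm behind the grasp point.
Start: joints at [1.134, 0.321, -0.07, 1.45, 0.023, 1.371, -0.057], TCP at [0.283, -0.585, 0.223] pointing down, gripper open.
Joint ranges: [-2.86, 2.86], [-0.3, 2.09], [-1.38, 1.24], [0.06, 2.45], [-1.56, 4.7], [0.09, 2.05], [-2.69, 2.69]. Speed limits (rad/s): [2.57, 2.57, 3.14, 3.14, 3.14, 3.14, 3.14].

### API

Orientations are given as a rotation vector (axis times angle).
In Python, from bench import ctrl gives the robot as it stands. The module is installed in compiled form; this text tells all that it offers.
- The arm moves only by the shell command python3 -m handwheel 'ROWS' [FORCE]. ROWS is JSON, a list of rows, each a list of 7 numbers: the finger opening in m, from 0 to 0.087, then the shift along the tool's x, y, z in m, then the turn, a rotation vector about the tool's x, y, z in degrees. A call has 1 to 12 rows; each row shifts and turns the commanded pose from where the row before left it, along the tool's axes as they then stand; what a row does not reach is not made up. A row lasts 1/8 s, in which the tool goes at most 62.5 mm and 10.7 degrees, less where a joint would pass 70% of its speed; a pose out of reach is approached as far as the arm can. A call is refused whole if a number of a shift passes 0.0625 or a number of a turn 10.7, either way. A call with a gripper value outside its range is refused whole. The fingers move at their own pace and stop on an object; FORCE is the grip in N (left out, the last holds). Time passes only in rows, so rows that do not move let the fingers close. It gives the time, the measured TCP pose, the force, the opening and the grip force at its end, in the units of the state.
- ctrl.get_state(): the state, without advancing time (a new reading comes with each control period).
- ctrl.get_image(name): name is "scene" or "top"; returns (picture, depth): 420x560x3 uint8, blue, green, red; 420x560 float32, m along the optical axis (not along the pixel's ray), 0 where there is no reading.
- ctrl.camera_info(name): a dict with "intrinsics" (3x3 intrinsics, pixels), "R" (3x3) and "t" (3): a world point X has camera coordinates R X + t. Camera axes: x right, y down, z forward; pixel columns grow to the right and rows downward; lengths in m; the calibration is good to about 2 mm. A picture is of the moment at which its call begins. camera_info takes no time and is no camera call.
- ctrl.close_job(): hands the job in; it is judged then, once.
The state is a dict: "time": time; "joint_positions": joint angles; "qd": joint speeds; "joint_torque": joint torques, N m; "position": TCP position; "tool_rot": TCP orientation; "ft_force": force on the tool from outside, world axes, zero at the start; "torque": the same for the moment, N m; "grip_width": opening from 0.0 (shut) to 1.0 (fully open); "grip_force": force on a finger pad.
Only numpy, scipy, OpenCV 4.12 (cv2) and the standard library are available. Lean on these libraries where they do the work, as an engineer would, in place of code of your own. Each camera call takes 0.05 s, during which the arm holds its last target. There are 200 camera calls.

### The job

Get the tea caddy at the back of the table ready to be carried out: gently stand the tea carton in the tall wooden bay, the honey jar in the low blue dish and the black-capped spice jar in the round steel cup, all upright, without dropping them in. Set the blue-and-white sugar jar on its matching base in the caddy, lugs through the gaps, and turn it clockwise as far as it goes so that it is locked on. The dropper bottle and the green-lidded cream pot are not for tea: leave them standing where they are, and knock none of these over.

Things in the scene. Friction and masses are not known exactly. Their poses are not given: they have to be found in the camera images.
- tea_carton: Upright tea carton, cream and green, 50 (its x) x 64 (its y) x 107 mm high (solid to 104). Loose, about 0.1 kg. Origin at the centre of its underside, z up. Best gripped across the 50 mm side (fingers closing along its x).
- honey_jar: Squat glass honey jar with a yellow lid, pale yellow inside; body square with rounded corners, 64 x 64 mm, 83 mm high; lid 63 mm across, from 72 mm up. Loose, about 0.37 kg. Origin at the centre of its underside, x and y square to its sides, z up; it can be gripped across either pair of facing sides.
- spice_jar: Slim round spice jar with a BLACK screw cap, clear body with a red and white label, 40 mm in diameter, 102 mm high. Loose, about 0.11 kg. Origin at the centre of its underside, z up.
- sugar_jar: Upper part of the twist-lock sugar jar, white, blue lid and foot, 86 mm high, 0.15 kg. Origin: centre of underside, z up. Foot 40 mm wide, 12.5 high; at its bottom two lugs (5 high, to radius 25, 34 deg wide) along +x and -x, yellow marks above them. Body 58 mm wide, lid top at 64 mm; on it a blue grip bar, 50 long (x), 12 thick (y), from 64 to 86 mm high: pinch it across its thickness.
- tea_bay: Tall dark wooden open box standing in the caddy, the place of the tea carton: inside 80 (its x) x 66 mm (its y), walls 4 mm, 50 mm high, floor 4 mm thick. Fixed. Origin at the centre of its underside, z up. The carton stands in it with its 64 mm side along the bay's x.
- honey_dish: Low square blue glazed dish standing in the caddy, the place of the honey jar: inside 82 (its x) x 77 mm (its y), rim 20 mm high, walls and floor 3 mm. Fixed. Origin at the centre of its underside, z up.
- spice_cup: Round steel cup standing in the caddy, the place of the spice jar: inside diameter 56 mm, rim 45 mm high, floor 3 mm thick. Fixed. Origin at the centre of its underside, z up.
- jar_base: Fixed lower part of the sugar jar, white, blue collar, 63 mm wide, 48 high, hole 44. Origin: centre of underside, z up. Two gaps (64 deg, to radius 27; yellow marks) along +x and -x: the lugs drop in, x along x either way, 12 deg and 2 mm free; seated, the jar's origin is 35.5 mm above this one. Turned clockwise from above (free, 2 mm play in height) it stops at 80 deg, locked; not the other way.
- dropper_bottle: Look-alike, to be left: slim amber dropper bottle with a black rubber top, 33 mm in diameter, 102 mm high (skin serum, not food). Loose. Origin at the centre of its underside.
- cream_pot: Look-alike, to be left: squat round pot with a GREEN lid, 71 mm in diameter, 55 mm high (face cream, not food). Loose. Origin at the centre of its underside.

How it is judged:
By the outcome, as a careful person would: the job done as asked, in the order asked, and still so for the second after the job is handed in, with the robot touching nothing.
It also fails if it takes over 93 s, if anything falls off the work surface, if the arm or the gripper's body presses on something with over 40 N, if the wrist force passes 120 N, or if a joint passes its speed limit or range.

## Working session

There is one attempt and no reset: what is moved stays moved. The work goes in short steps, Python scripts to look and compute and a shell command to move; the robot and the scene stay as the last step left them, time stands still between calls to the robot, and variables do not carry over. Pictures are saved under pics/ and viewed, at most 14 in all, crops included, and the job is handed in when it is done.

```bash
ls; mkdir -p pics; cat > h.py <<'E'
import numpy as np, cv2
from bench import ctrl
def cap(n,tag):
    im,d=ctrl.get_image(n); cv2.imwrite(f'pics/{tag}.png',im); np.save(f'pics/{tag}.npy',d); return im,d
def world(n,d):
    c=ctrl.camera_info(n);K=np.array(c['intrinsics']);R=np.array(c['R']);t=np.array(c['t'])
    v,u=np.mgrid[0:d.shape[0],0:d.shape[1]]
    P=np.stack([(u-K[0,2])/K[0,0]*d,(v-K[1,2])/K[1,1]*d,d],-1)
    W=(P-t)@R; W[d<=0]=np.nan; return W
E
python3 - <<'E'
from h import *
np.set_printoptions(precision=4,suppress=True)
for n in('scene','top'):
    im,d=cap(n,n+'0'); c=ctrl.camera_info(n); R=np.array(c['R']);print(n,c['intrinsics'],R,-R.T@np.array(c['t']))
print(ctrl.get_state())
E
```

```text
pics
scene [[387.302    0.     284.1691]
 [  0.     387.302  204.9104]
 [  0.       0.       1.    ]] [[ 0.9039 -0.4276  0.0096]
 [-0.2662 -0.58   -0.7699]
 [ 0.3348  0.6934 -0.6381]] [ 0.2393 -0.4722  0.6009]
top [[412.6885   0.     280.0639]
 [  0.     412.6885 207.0378]
 [  0.       0.       1.    ]] [[-0.0083 -0.9993  0.0367]
 [-0.9863  0.0022 -0.1648]
 [ 0.1646 -0.0376 -0.9856]] [0.4102 0.1348 0.864 ]
{'time': 0.1, 'joint_positions': array([ 1.1341,  0.3218, -0.0701,  1.4515,  0.0226,  1.3708, -0.0569]), 'qd': array([ 0.0018, -0.0019,  0.001 , -0.0025, -0.0004, -0.0001,  0.0005]), 'joint_torque': array([ -0.0001, -49.2574,  -0.4056, -31.3404,  -0.0642,   0.0394,
         0.    ]), 'position': array([ 0.2829, -0.5846,  0.2216]), 'tool_rot': array([-3.0605, -0.7018,  0.0008]), 'ft_force': array([-0.0819, -0.1105,  0.5367]), 'torque': array([-0.0043,  0.0111,  0.0193]), 'grip_force': 0.0, 'grip_width': 0.9995131090284309}
```

View pics/scene0.png

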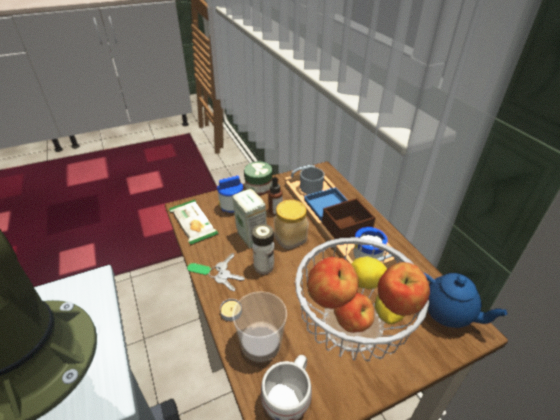

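View pics/top0.png

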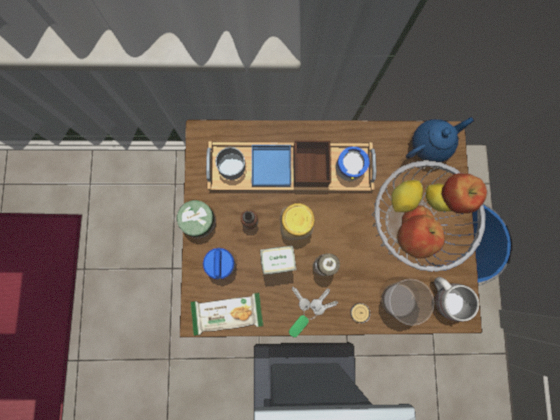

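The top view shows the caddy in the upper part: cup at about (231,165), blue dish (271,166), bay (312,163) and base (353,163). The goods are honey (298,220), tea carton (278,261), spice jar (327,264) and sugar jar (219,264). The look-alikes are the cream pot (196,218) and dropper (250,219).

```bash
python3 - <<'E'
from h import *
np.set_printoptions(precision=4,suppress=True)
W={n:world(n,np.load(f'pics/{n}0.npy')) for n in('top','scene')}
im=cv2.imread('pics/top0.png')
px=dict(cream=(196,218),dropper=(250,219),honey=(298,220),tea=(278,261),spice=(327,264),sugar=(219,264),cup=(231,165),dish=(271,166),bay=(312,163),base=(353,163),table=(350,285))
r=dict(cream=.045,dropper=.03,honey=.045,tea=.05,spice=.035,sugar=.045)
for k,(u,v) in px.items():
    p=W['top'][v,u]; print(k,p,end=' ')
    if k in r:
        for n in W:
            w=W[n].reshape(-1,3); w=w[np.linalg.norm(w[:,:2]-p[:2],axis=1)<r[k]]
            zt=np.nanpercentile(w[:,2],97 if n=='top' else 97)
            q=w[(w[:,2]>zt-.008)]
            c,sz,a=cv2.minAreaRect((q[:,:2]*1000).astype(np.float32)); print('|',n,'z%.4f'%zt,len(q),np.round(c,1),np.round(sz,1),round(a,1),end='')
    print()
# rectified top views: 1 mm/px crop of caddy at z=.045 & items at z=.08
c=ctrl.camera_info('top');K=np.array(c['intrinsics']);R=np.array(c['R']);t=np.array(c['t'])
def rect(z,x0,x1,y0,y1,s):
    # out col = (y1-y)*s, row=(x1-x)*s
    M=K@np.column_stack([R[:,0],R[:,1],R[:,2]*z+t])
    A=np.array([[0,-1/s,x1],[-1/s,0,y1],[0,0,1]])
    return cv2.warpPerspective(im,np.linalg.inv(M@A),(int((y1-y0)*s),int((x1-x0)*s)),flags=cv2.INTER_CUBIC)
w=W['top'].reshape(-1,3); w=w[~np.isnan(w).any(1)]
print(w[w[:,2]>.01].min(0))
cy=(W['top'][165,353][1]+W['top'][165,231][1])/2; cx=W['top'][165,290][0]
print(cx,cy)
a=rect(.045,cx-.07,cx+.07,cy-.2,cy+.2,2000)
cv2.imwrite('pics/rc.png',a)
E
```

```text
cream [0.5236 0.2693 0.0563] | top z0.0584 993 [524.1 272.4] [69.1 67.3] 44.6| scene z0.0585 407 [525.3 275. ] [72.2 67.1] 66.1
dropper [0.5179 0.1627 0.0809] | top z0.0985 40 [522.5 165.7] [11.8 11.8] 42.0| scene z0.0977 30 [522.8 165.8] [ 9.6 11.5] 58.6
honey [0.5156 0.0708 0.0812] | top z0.0856 835 [516.1  70.7] [61.4 61.7] 2.3| scene z0.0854 528 [517.2  71.8] [60.9 61.4] 17.0
tea [0.437  0.1106 0.1074] | top z0.1089 818 [438.9 110.1] [44.9 60.8] 7.5| scene z0.1089 483 [440.4 111.6] [45.5 61.7] 6.9
spice [0.4311 0.0204 0.1028] | top z0.1043 366 [430.2  16.5] [37.5 38.3] 88.7| scene z0.1037 299 [431.6  17.6] [38.6 38.9] 4.1
sugar [0.433  0.2197 0.0858] | top z0.0865 172 [435.  223.7] [48.1 11.6] 0.1| scene z0.0867 113 [435.8 224.5] [13.1 48.1] 89.5
cup [0.6441 0.2061 0.0083] 
dish [0.6418 0.1209 0.0092] 
bay [0.6475 0.0333 0.0131] 
base [ 0.6398 -0.0486  0.0415] 
table [ 0.3904 -0.0417  0.0004] 
[ 0.3036 -0.5455  0.01  ]
0.6393848020365626 0.0788274743591888
```

View pics/rc.png

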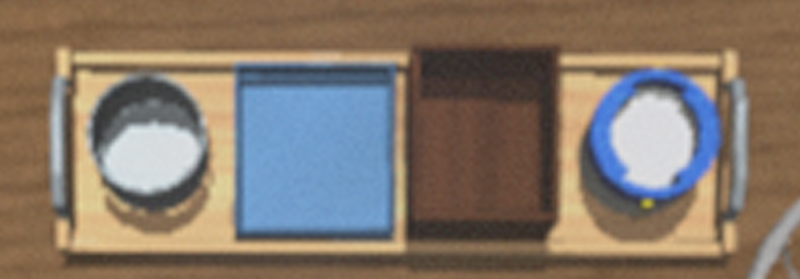

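```bash
python3 - <<'E'
from h import *
np.set_printoptions(precision=4,suppress=True)
W={n:world(n,np.load(f'pics/{n}0.npy')).reshape(-1,3) for n in('top','scene')}
def box(w,c,r,z0,z1): return w[(abs(w[:,0]-c[0])<r)&(abs(w[:,1]-c[1])<r)&(w[:,2]>z0)&(w[:,2]<z1)]
for n,w in W.items():
    print(n)
    for k,c,r,z0,z1 in [('bay',(.642,.035),.055,.045,.07),('dish',(.642,.121),.05,.021,.036),('cup',(.642,.207),.04,.043,.06),('base',(.642,-.048),.04,.047,.065),('honeybody',(.517,.071),.05,.025,.068),('teaall',(.44,.111),.05,.03,.12)]:
        q=box(w,c,r,z0,z1)
        if len(q)<15: print(k,len(q));continue
        cc,sz,a=cv2.minAreaRect((q[:,:2]*1000).astype(np.float32)); cir=cv2.minEnclosingCircle((q[:,:2]*1000).astype(np.float32))
        print(k,len(q),'zmed %.4f z95 %.4f'%(np.median(q[:,2]),np.percentile(q[:,2],95)),np.round(cc,1),np.round(sz,1),round(a,1),'circ',np.round(cir[0],1),round(cir[1],1))
    for k,c,r in [('bayfl',(.642,.035),.02),('dishfl',(.642,.121),.025),('cupfl',(.642,.207),.012),('basein',(.642,-.048),.012)]:
        q=box(w,c,r,-.01,.2); print(k,len(q),np.median(q[:,2]) if len(q) else '')
    q=box(w,(.43,-.04),.02,-.02,.02);print('table',np.median(q[:,2]))
    for x in (.70,.72,.74,.76,.78,.8): 
        q=w[(abs(w[:,0]-x)<.01)&(abs(w[:,1]-.1)<.15)]; print(x,np.nanmax(q[:,2]) if len(q) else None,end=' ')
    q=w[(abs(w[:,0]-.52)<.15)&(w[:,1]<-.08)&(w[:,1]>-.35)&(w[:,2]>.02)];print('\nbowl',np.nanmin(q,0),np.nanmax(q,0))
# crops with zoom: scene honey/sugar/base
im=cv2.imread('pics/scene0.png'); t=cv2.imread('pics/top0.png')
a=cv2.resize(im[170:280,210:310],None,fx=4,fy=4,interpolation=2)
b=cv2.resize(im[215:270,340:400],(400,367),interpolation=2)
c=cv2.copyMakeBorder(b,0,440-367,0,0,0)
cv2.imwrite('pics/z1.png',np.hstack([a,c]))
E
```

```text
top
bay 423 zmed 0.0556 z95 0.0585 [638.8  26.9] [93.2 87.6] 89.8 circ [638.6  35.5] 56.7
dish 287 zmed 0.0261 z95 0.0327 [639.7 116.3] [88.9 89.2] 0.2 circ [639.5 116.3] 62.4
cup 142 zmed 0.0499 z95 0.0533 [642.5 205.5] [64.7 58.1] 27.7 circ [643.7 211.4] 37.6
base 384 zmed 0.0543 z95 0.0571 [638.7 -47.1] [62.2 62. ] 30.9 circ [638.8 -47.8] 35.0
honeybody 181 zmed 0.0536 z95 0.0606 [516.3  71.4] [64.4 62.9] 3.9 circ [516.8  70.5] 37.7
teaall 934 zmed 0.1063 z95 0.1090 [451.5 101.9] [79.4 76.7] 88.9 circ [451.1  99. ] 52.6
bayfl 341 0.010663089121393007
dishfl 523 0.00952561878988393
cupfl 131 0.009513232967663793
basein 127 0.04069828634505762
table 0.0007381732763772117
0.7 0.018143630929530686 0.72 0.00539737086817575 0.74 0.005997611274879179 0.76 -0.005476233318016963 0.78 0.34658528916955444 0.8 0.3428355773843295 
bowl [ 0.37   -0.2765  0.0201] [ 0.67   -0.08    0.1797]
scene
bay 610 zmed 0.0538 z95 0.0582 [640.8  28.3] [90.3 96.5] 0.5 circ [642.5  36.3] 59.1
dish 291 zmed 0.0263 z95 0.0343 [641.6 118. ] [94.3 90.5] 89.3 circ [641.1 117. ] 62.6
cup 174 zmed 0.0485 z95 0.0531 [641.4 206.2] [61.  59.2] 87.3 circ [643.6 206.2] 32.3
base 313 zmed 0.0548 z95 0.0568 [640.6 -45. ] [63.9 62.2] 32.4 circ [640.4 -47. ] 35.5
honeybody 588 zmed 0.0504 z95 0.0655 [503.7  61.6] [43.1 88.3] 58.2 circ [508.1  69. ] 44.5
teaall 1246 zmed 0.0893 z95 0.1087 [452.5 101.4] [74.2 81.9] 1.0 circ [451.7 100.2] 53.3
bayfl 35 0.01149492189396063
dishfl 134 0.010529947246840662
cupfl 0 
basein 5 0.04241719654438961
table 0.0015795815070115693
0.7 0.018779156008816605 0.72 0.0047448325069926215 0.74 0.004980533462775047 0.76 0.0006408839817745143 0.78 0.4332679607762588 0.8 0.4671060134817654 
bowl [ 0.37   -0.2768  0.02  ] [ 0.67   -0.08    0.1794]
```

View pics/z1.png

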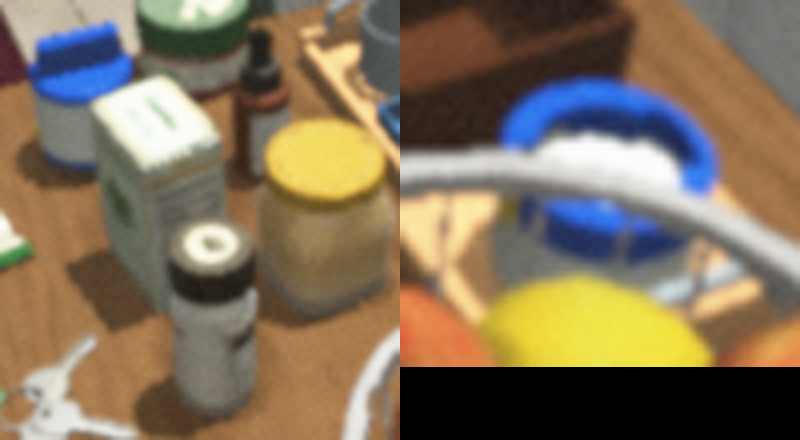

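```bash
python3 - <<'E'
from h import *
from scipy.optimize import least_squares
W={n:world(n,np.load(f'pics/{n}0.npy')) for n in('top','scene')}
I={n:cv2.imread(f'pics/{n}0.png') for n in W}
w=W['scene'].reshape(-1,3); q=w[(np.linalg.norm(w[:,:2]-[.517,.071],axis=1)<.047)&(w[:,2]>.018)&(w[:,2]<.062)][:,:2]*1000
w=W['top'].reshape(-1,3); 
def res(p,q):
    a=np.radians(p[2]);d=q-p[:2];d=np.c_[d@[np.cos(a),np.sin(a)],d@[-np.sin(a),np.cos(a)]];r=p[3]
    e=abs(d)-(32-r); return np.linalg.norm(np.maximum(e,0),axis=1)+np.minimum(e.max(1),0)-r
for a0 in range(-40,46,12):
    s=least_squares(res,[517,71,a0,12],bounds=([500,55,-90,2],[535,90,90,31]),loss='soft_l1',args=(q,)); print(a0,s.x.round(1),round(s.cost,1),len(q))
for n in W:
    hsv=cv2.cvtColor(I[n],cv2.COLOR_BGR2HSV); Wn=W[n]
    for k,m,z0,z1,c,r in [('dish',(hsv[...,0]>95)&(hsv[...,0]<125)&(hsv[...,1]>90),.0225,.03,(.64,.12),.05),('bay',(hsv[...,2]<110),.0515,.062,(.64,.035),.055)]:
        p=Wn[m&(abs(Wn[...,0]-c[0])<r)&(abs(Wn[...,1]-c[1])<r)&(Wn[...,2]>z0)&(Wn[...,2]<z1)]*1000
        if len(p)>10:
            rr=cv2.minAreaRect(p[:,:2].astype(np.float32)); print(n,k,len(p),[np.round(x,1) for x in rr],np.percentile(p[:,:2],[2,98],axis=0).round(1).tolist())
    y=(hsv[...,0]>20)&(hsv[...,0]<35)&(hsv[...,1]>130)&(abs(Wn[...,0]-.64)<.045)&(abs(Wn[...,1]+.047)<.035)&(Wn[...,2]>.015)
    print(n,'yellow',np.c_[Wn[y]*1000].round(0).tolist()[:12])
c=ctrl.camera_info('top');K=np.array(c['intrinsics']);R=np.array(c['R']);t=np.array(c['t'])
s=8000;x1,y1=.640+.0375,-.047+.0375
M=K@np.column_stack([R[:,0],R[:,1],R[:,2]*.054+t]);A=np.array([[0,-1/s,x1],[-1/s,0,y1],[0,0,1]])
cv2.imwrite('pics/base.png',cv2.warpPerspective(I['top'],np.linalg.inv(M@A),(600,600),flags=cv2.INTER_CUBIC))
E
```

```text
-40 [518.9  73.    4.1  20.1] 376.3 586
-28 [518.8  72.9  90.   20.7] 411.6 586
-16 [518.8  72.9  90.   20.7] 411.6 586
-4 [518.9  73.    4.1  20.1] 376.3 586
8 [518.9  73.    4.1  20.1] 376.3 586
20 [518.9  73.    4.1  20.1] 376.3 586
32 [518.9  73.  -85.9  20.1] 376.3 586
44 [518.9  73.    4.1  20.1] 376.3 586
top dish 37 [array([640.1, 122.8]), array([77. , 85.6]), np.float64(88.0)] [[596.5, 85.1], [676.8, 160.8]]
top bay 259 [array([639.2,  37.3]), array([71.8, 87.5]), np.float64(89.0)] [[595.6, 2.8], [682.2, 73.5]]
top yellow [[608.0, -44.0, 50.0], [608.0, -43.0, 41.0], [606.0, -43.0, 50.0], [606.0, -45.0, 50.0]]
scene dish 85 [array([640.1, 123.9]), array([87.9, 82.4]), np.float64(1.5)] [[596.9, 82.1], [683.5, 163.4]]
scene bay 294 [array([639.3,  37.7]), array([75.6, 86.9]), np.float64(89.8)] [[597.0, 0.9], [682.5, 73.9]]
scene yellow [[605.0, -46.0, 50.0], [606.0, -42.0, 42.0], [607.0, -44.0, 44.0], [606.0, -46.0, 44.0]]
```

View pics/base.png

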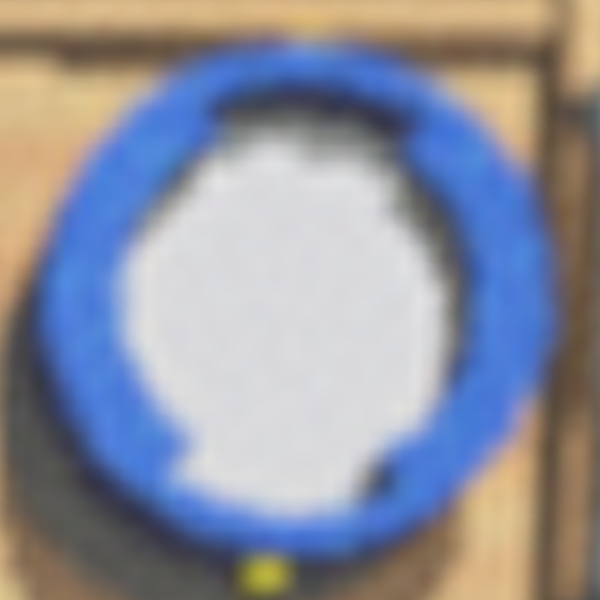

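```bash
cat > go.py <<'E'
import sys,numpy as np
from scipy.spatial.transform import Rotation as Ro
from bench import ctrl
# go.py x y z(mm tcp) yaw(deg of tool x): shift in tool axes (as they stand / after turn) and turn
x,y,z,w=map(float,sys.argv[1:5]); s=ctrl.get_state(); R=Ro.from_rotvec(s['tool_rot'])
T=Ro.from_euler('z',w,degrees=True)*Ro.from_rotvec([np.pi,0,0])
d=np.array([x,y,z])-s['position']*1000
f=lambda a:np.round(a,1).tolist()
X=R.as_matrix()[:,0]
print('t%.2f'%s['time'],'pos',f(s['position']*1000),'yaw %.1f'%np.degrees(np.arctan2(X[1],X[0])),'F',f(s['ft_force']),'w %.1f'%(s['grip_width']*87),'gf %.1f'%s['grip_force'],'j7 %.2f'%s['joint_positions'][6])
print('shift now',f(R.inv().apply(d)),'after turn',f(T.inv().apply(d)),'turn',f((R.inv()*T).as_rotvec(degrees=True)))
E
python3 -m handwheel '[[0.087,0.02,0,-0.01,0,0,-5],[0.087,0.045,0,-0.01,0,0,-10],[0.087,0.05,0,-0.01,0,0,-10],[0.087,0.05,0,0,0,0,-10],[0.087,0.05,0,0,0,0,-10],[0.087,0.05,0,0,0,0,-10],[0.087,0.05,0,0,0,0,-10],[0.087,0.04,0,0,0,0,-6.4]]'; python3 go.py 440 111 180 97.2
```

```text
time: 1.1
position: [0.4581, -0.2988, 0.2521]
tool_rot: [-2.069, -2.363, -0.001]
ft_force: [0.2, -0.2, 0.4]
grip_width: 1.004
grip_force: 0.0
t1.10 pos [458.1, -298.8, 252.1] yaw 97.6 F [0.2, -0.2, 0.4] w 87.4 gf 0.0 j7 0.63
shift now [408.5, 36.4, 72.4] after turn [408.8, 33.4, 72.1] turn [-0.0, -0.1, 0.4]
```

```bash
python3 -m handwheel '[[0.087,0.03,0.003,0,0,0,0.4],[0.087,0.055,0.005,0,0,0,0],[0.087,0.06,0.005,0,0,0,0],[0.087,0.06,0.005,0,0,0,0],[0.087,0.06,0.005,0,0,0,0],[0.087,0.06,0.005,0.01,0,0,0],[0.087,0.05,0.005,0.02,0,0,0],[0.087,0.034,0,0.03,0,0,0],[0.087,0,0,0.02,0,0,0],[0.087,0,0,0,0,0,0]]'; python3 go.py 439.7 110.8 65 97.2
```

```text
time: 2.35
position: [0.4398, 0.1084, 0.1711]
tool_rot: [-2.082, -2.349, 0.004]
ft_force: [-0.1, 0.3, -0.3]
grip_width: 0.996
grip_force: 0.0
t2.35 pos [439.8, 108.4, 171.1] yaw 96.9 F [-0.1, 0.3, -0.3] w 86.7 gf 0.0 j7 -0.13
shift now [2.4, 0.6, 106.1] after turn [2.4, 0.2, 106.1] turn [-0.2, -0.0, -0.3]
```

```bash
python3 -m handwheel '[[0.072,0.0024,0.0006,0.02,0,0,0],[0.072,0,0,0.03,0,0,0],[0.072,0,0,0.03,0,0,0],[0.072,0,0,0.018,0,0,0],[0.072,0,0,0.008,0,0,0],[0.072,0,0,0,0,0,0],[0.03,0,0,0,0,0,0],[0.03,0,0,0,0,0,0],[0.03,0,0,0,0,0,0],[0.03,0,0,0,0,0,0]]' 12; python3 go.py 439.7 110.8 65 97.2
```

```text
time: 3.6
position: [0.4419, 0.1108, 0.0669]
tool_rot: [2.085, 2.349, 0.0]
ft_force: [0.1, 0.1, 3.5]
grip_width: 0.576
grip_force: 12.0
t3.60 pos [441.9, 110.8, 66.9] yaw 96.8 F [0.1, 0.1, 3.5] w 50.2 gf 12.0 j7 -0.27
shift now [0.2, -2.2, 1.9] after turn [0.2, -2.2, 1.9] turn [0.0, 0.0, -0.4]
```

```bash
python3 -m handwheel '[[0.03,0,0,-0.01,0,0,0],[0.03,0,0,-0.025,0,0,0],[0.03,0,0,-0.03,0,0,0],[0.03,0,0,-0.03,0,0,-4],[0.03,0,0,-0.02,0,0,-9],[0.03,0,0,0,0,0,-10],[0.03,0,0,0,0,0,-10],[0.03,0,0,0,0,0,-10],[0.03,0,0,0,0,0,-10],[0.03,0,0,0,0,0,-10],[0.03,0,0,0,0,0,-10],[0.03,0,0,0,0,0,-10]]' 15; python3 go.py 639.5 37 180 180
```

```text
time: 5.1
position: [0.4415, 0.111, 0.1819]
tool_rot: [-0.005, 3.141, -0.0]
ft_force: [0.4, -0.3, -0.8]
grip_width: 0.576
grip_force: 14.9
t5.10 pos [441.5, 111.0, 181.9] yaw -179.8 F [0.4, -0.3, -0.8] w 50.1 gf 14.9 j7 1.32
shift now [-197.8, -74.6, 2.0] after turn [-198.0, -74.0, 1.9] turn [-0.0, 0.0, 0.2]
```

```bash
python3 -m handwheel '[[0.03,-0.012,-0.005,0,0,0,0],[0.03,-0.03,-0.011,0,0,0,0],[0.03,-0.036,-0.013,0,0,0,0],[0.03,-0.036,-0.013,0,0,0,0],[0.03,-0.036,-0.013,0,0,0,0],[0.03,-0.03,-0.011,0,0,0,0],[0.03,-0.018,-0.008,0.02,0,0,0],[0.03,0,0,0.02,0,0,0],[0.03,0,0,0,0,0,0]]'; python3 go.py 639.5 37 77 180
python3 - <<'E'
from h import *
im,d=cap('top','top1'); cv2.imwrite('pics/top1c.png',cv2.resize(im[110:290,160:400],None,fx=3,fy=3,interpolation=2))
E
```

```text
time: 6.22
position: [0.6374, 0.0362, 0.1389]
tool_rot: [-0.007, -3.136, -0.001]
ft_force: [0.5, 0.2, -0.5]
grip_width: 0.572
grip_force: 14.9
t6.22 pos [637.4, 36.2, 138.9] yaw 179.8 F [0.5, 0.2, -0.5] w 49.8 gf 14.9 j7 1.26
shift now [-2.4, 0.7, 61.9] after turn [-2.1, 0.8, 61.9] turn [0.0, -0.3, -0.2]
```

View pics/top1c.png

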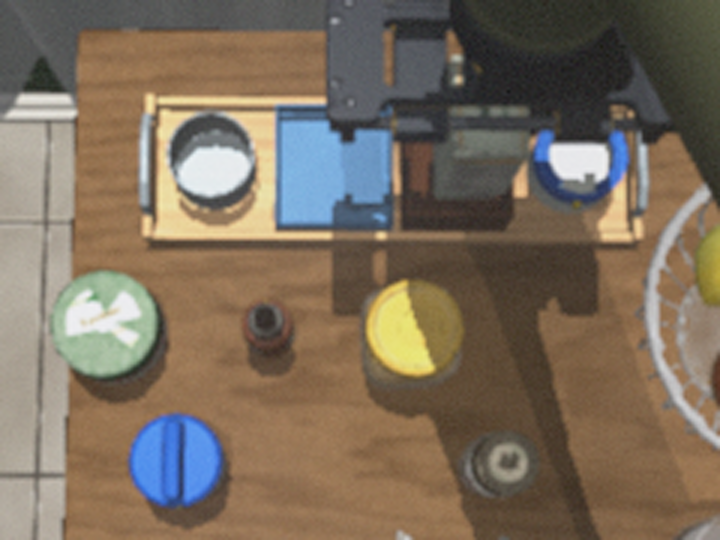

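The carton hangs aligned over the bay (its front face around crop pixel (480,160)), and the other items are undisturbed.

```bash
python3 -m handwheel '[[0.03,-0.002,0.0008,0.015,0,0,0],[0.03,0,0,0.02,0,0,0],[0.03,0,0,0.012,0,0,0],[0.03,0,0,0.006,0,0,0],[0.03,0,0,0.003,0,0,0],[0.03,0,0,0.002,0,0,0],[0.03,0,0,0,0,0,0]]'; python3 go.py 639.5 37 77 180
```

```text
time: 7.15
position: [0.6416, 0.0371, 0.0838]
tool_rot: [0.005, 3.141, -0.0]
ft_force: [0.0, 0.5, -1.3]
grip_width: 0.576
grip_force: 14.9
t7.15 pos [641.6, 37.1, 83.8] yaw 179.8 F [0.0, 0.5, -1.3] w 50.1 gf 14.9 j7 1.23
shift now [2.1, -0.1, 6.8] after turn [2.1, -0.1, 6.8] turn [-0.0, 0.0, -0.2]
```

```bash
python3 -m handwheel '[[0.03,0,0,0.002,0,0,0],[0.03,0,0,0.002,0,0,0],[0.03,0,0,0.001,0,0,0],[0.03,0,0,0,0,0,0]]'; python3 -m handwheel '[[0.03,0,0,0.001,0,0,0],[0.03,0,0,0,0,0,0]]'
```

```text
time: 7.65
position: [0.6413, 0.037, 0.0784]
tool_rot: [-0.005, -3.141, 0.0]
ft_force: [-0.2, -0.5, -0.3]
grip_width: 0.578
grip_force: 14.9
time: 7.9
position: [0.6414, 0.037, 0.0775]
tool_rot: [-0.005, -3.141, 0.0]
ft_force: [-0.7, 0.5, 0.4]
grip_width: 0.574
grip_force: 14.9
```

```bash
python3 -m handwheel '[[0.03,0,0,0.001,0,0,0],[0.03,0,0,0,0,0,0]]'; python3 -m handwheel '[[0.03,0,0,0.001,0,0,0],[0.03,0,0,0,0,0,0]]';python3 -m handwheel '[[0.03,0,0,0.001,0,0,0],[0.03,0,0,0,0,0,0]]'
```

```text
time: 8.15
position: [0.6416, 0.0371, 0.077]
tool_rot: [0.005, 3.141, -0.0]
ft_force: [-1.0, -0.3, 2.3]
grip_width: 0.575
grip_force: 15.0
time: 8.4
position: [0.6418, 0.0367, 0.0768]
tool_rot: [0.005, 3.141, -0.001]
ft_force: [-2.5, -0.6, 7.1]
grip_width: 0.574
grip_force: 15.0
time: 8.65
position: [0.6418, 0.0365, 0.0766]
tool_rot: [0.005, 3.141, -0.002]
ft_force: [-4.3, -1.6, 11.9]
grip_width: 0.573
grip_force: 15.0
```

```bash
python3 -m handwheel '[[0.066,0,0,-0.002,0,0,0],[0.066,0,0,0,0,0,0],[0.066,0,0,0,0,0,0],[0.066,0,0,-0.02,0,0,0],[0.066,0,0,-0.04,0,0,0],[0.066,0,0,-0.04,0,0,6],[0.087,0,0,0,0,0,10],[0.087,0,0,0,0,0,10],[0.087,0,0,0,0,0,10],[0.087,0,0,0,0,0,10],[0.087,0,0,0,0,0,10],[0.087,0,0,0,0,0,10]]'; python3 go.py 517.5 72 130 94
```

```text
time: 10.15
position: [0.6418, 0.0374, 0.1781]
tool_rot: [1.721, 2.627, 0.002]
ft_force: [0.2, -0.6, -0.2]
grip_width: 0.999
grip_force: 0.0
t10.15 pos [641.8, 37.4, 178.1] yaw 113.5 F [0.2, -0.6, -0.2] w 86.9 gf 0.0 j7 0.17
shift now [81.3, -100.2, 47.9] after turn [43.1, -121.6, 48.1] turn [0.1, 0.0, 19.5]
```

```bash
python3 - <<'E'
from h import *
im,d=cap('scene','s1'); cv2.imwrite('pics/s1c.png',cv2.resize(im[150:290,190:400],None,fx=3,fy=3,interpolation=2))
w=world('scene',d).reshape(-1,3); q=w[(abs(w[:,0]-.64)<.05)&(abs(w[:,1]-.037)<.045)&(w[:,2]>.105)&(w[:,2]<.13)]*1000
print(len(q),np.median(q[:,2]),cv2.minAreaRect(q[:,:2].astype(np.float32)))
E
```

```text
565 117.12126886071545 ((638.6065063476562, 33.55056381225586), (45.90005111694336, 61.760459899902344), 89.99226379394531)
```

View pics/s1c.png

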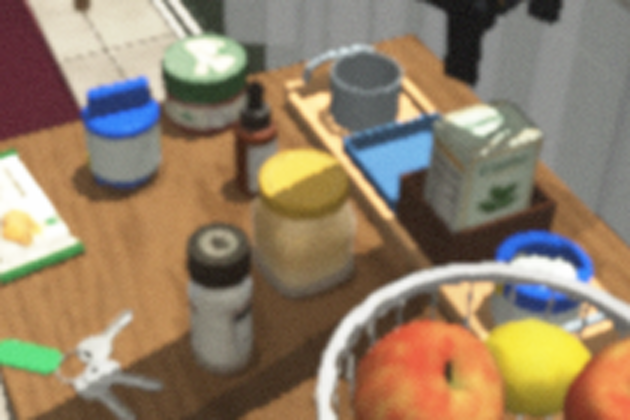

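The carton stands upright in the bay (crop pixel (485,165), top at 117 mm). The honey jar at (300,225) is next.

```bash
python3 -m handwheel '[[0.087,0.01,-0.02,0,0,0,9.5],[0.087,0.011,-0.03,0,0,0,10],[0.087,0.011,-0.035,0,0,0,0],[0.087,0.011,-0.025,0.02,0,0,0],[0.087,0,-0.01,0.03,0,0,0],[0.087,0,0,0,0,0,0]]'; python3 go.py 517 71.5 40 94
```

```text
time: 10.95
position: [0.514, 0.0579, 0.1258]
tool_rot: [-2.132, -2.305, 0.004]
ft_force: [0.8, 0.8, 0.3]
grip_width: 1.001
grip_force: 0.0
t10.95 pos [514.0, 57.9, 125.8] yaw 94.5 F [0.8, 0.8, 0.3] w 87.1 gf 0.0 j7 -0.15
shift now [13.3, 4.3, 85.7] after turn [13.3, 3.9, 85.8] turn [-0.2, 0.0, 0.5]
```

```bash
python3 -m handwheel '[[0.087,0.0133,0.004,0,0,0,0.5],[0.087,0,0,0.01,0,0,0],[0.087,0,0,0.02,0,0,0],[0.087,0,0,0,0,0,0]]'; python3 go.py 517 71.5 40 94
```

```text
time: 11.45
position: [0.518, 0.0709, 0.0955]
tool_rot: [-2.144, -2.293, 0.003]
ft_force: [0.8, 0.3, -0.2]
grip_width: 1.004
grip_force: 0.0
t11.45 pos [518.0, 70.9, 95.5] yaw 93.8 F [0.8, 0.3, -0.2] w 87.3 gf 0.0 j7 -0.21
shift now [0.7, -0.8, 55.5] after turn [0.7, -1.0, 55.5] turn [-0.2, 0.0, -0.2]
```

```bash
python3 -m handwheel '[[0.087,0,-0.0005,0.02,0,0,0],[0.087,0,0,0.02,0,0,0],[0.087,0,0,0.015,0,0,0],[0.087,0,0,0,0,0,0],[0.04,0,0,0,0,0,0],[0.04,0,0,0,0,0,0],[0.04,0,0,0,0,0,0],[0.04,0,0,0,0,0,0]]' 25; python3 go.py 517 71.5 40 94
```

```text
time: 12.45
position: [0.5207, 0.0716, 0.0438]
tool_rot: [2.143, 2.292, 0.004]
ft_force: [-1.1, -0.1, 7.4]
grip_width: 0.721
grip_force: 25.0
t12.45 pos [520.7, 71.6, 43.8] yaw 93.9 F [-1.1, -0.1, 7.4] w 62.8 gf 25.0 j7 -0.25
shift now [0.2, -3.7, 3.8] after turn [0.2, -3.6, 3.8] turn [0.3, 0.0, -0.1]
```

```bash
python3 -m handwheel '[[0.04,0,0,-0.005,0,0,0],[0.04,0,0,-0.01,0,0,0],[0.04,0,0,-0.01,0,0,0],[0.04,0,0,0,0,0,0]]' 35; python3 go.py 640 123 110 90
python3 - <<'E'
from h import *
im,d=cap('scene','s2'); cv2.imwrite('pics/s2c.png',cv2.resize(im[150:290,190:400],None,fx=3,fy=3,interpolation=2))
E
```

```text
time: 12.95
position: [0.5191, 0.0716, 0.0676]
tool_rot: [2.145, 2.293, 0.002]
ft_force: [-0.5, 0.2, -3.6]
grip_width: 0.715
grip_force: 35.0
t12.95 pos [519.1, 71.6, 67.6] yaw 93.8 F [-0.5, 0.2, -3.6] w 62.2 gf 35.0 j7 -0.23
shift now [43.2, 124.1, -42.2] after turn [51.4, 120.9, -42.4] turn [0.1, 0.0, 3.8]
```

View pics/s2c.png

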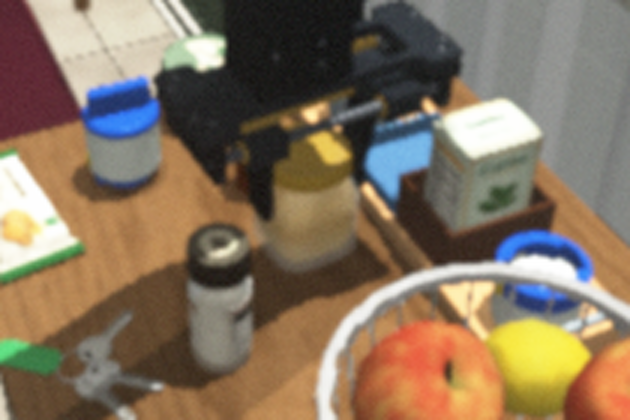

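```bash
python3 -m handwheel '[[0.04,0,0,-0.015,0,0,0],[0.04,0,0,-0.022,0,0,3.8],[0.04,0.008,0.018,-0.005,0,0,0],[0.04,0.012,0.028,0,0,0,0],[0.04,0.012,0.028,0,0,0,0],[0.04,0.012,0.028,0,0,0,0],[0.04,0.007,0.019,0,0,0,0],[0.04,0,0,0,0,0,0],[0.04,0,0,0,0,0,0]]'; python3 go.py 640 123 53 90
```

```text
time: 14.12
position: [0.6385, 0.1223, 0.1085]
tool_rot: [-2.221, -2.222, 0.002]
ft_force: [-0.9, 0.8, -3.4]
grip_width: 0.722
grip_force: 35.0
t14.12 pos [638.5, 122.3, 108.5] yaw 90.0 F [-0.9, 0.8, -3.4] w 62.8 gf 35.0 j7 -0.39
shift now [0.8, 1.5, 55.5] after turn [0.7, 1.5, 55.5] turn [-0.1, 0.0, 0.0]
```

```bash
python3 -m handwheel '[[0.04,0.0007,0.0015,0.01,0,0,0],[0.04,0,0,0.018,0,0,0],[0.04,0,0,0.012,0,0,0],[0.04,0,0,0.006,0,0,0],[0.04,0,0,0.003,0,0,0],[0.04,0,0,0.002,0,0,0],[0.04,0,0,0,0,0,0]]'; python3 -m handwheel '[[0.04,0,0,0.001,0,0,0],[0.04,0,0,0,0,0,0]]'; python3 -m handwheel '[[0.04,0,0,0.001,0,0,0],[0.04,0,0,0,0,0,0]]'
```

```text
time: 15.0
position: [0.641, 0.1234, 0.0578]
tool_rot: [2.221, 2.222, 0.001]
ft_force: [0.1, 0.1, -3.3]
grip_width: 0.727
grip_force: 35.0
time: 15.25
position: [0.6409, 0.1233, 0.0567]
tool_rot: [2.221, 2.222, 0.0]
ft_force: [0.6, -0.1, -2.7]
grip_width: 0.721
grip_force: 35.0
time: 15.5
position: [0.6407, 0.1233, 0.0554]
tool_rot: [-2.221, -2.222, 0.0]
ft_force: [-0.2, 0.4, -4.1]
grip_width: 0.724
grip_force: 35.0
```

```bash
python3 -m handwheel '[[0.04,0,0,0.001,0,0,0],[0.04,0,0,0.001,0,0,0],[0.04,0,0,0,0,0,0]]';  python3 -m handwheel '[[0.04,0,0,0.001,0,0,0],[0.04,0,0,0,0,0,0]]'; python3 -m handwheel '[[0.04,0,0,0.001,0,0,0],[0.04,0,0,0,0,0,0]]'
```

```text
time: 15.88
position: [0.6407, 0.1233, 0.0533]
tool_rot: [-2.221, -2.222, 0.0]
ft_force: [-1.0, 0.6, -3.1]
grip_width: 0.722
grip_force: 35.0
time: 16.12
position: [0.6409, 0.1233, 0.0528]
tool_rot: [2.221, 2.222, 0.0]
ft_force: [-0.0, -0.1, -2.2]
grip_width: 0.726
grip_force: 35.0
time: 16.38
position: [0.6409, 0.1234, 0.0527]
tool_rot: [2.22, 2.222, -0.0]
ft_force: [-2.7, -1.1, 5.4]
grip_width: 0.717
grip_force: 35.0
```

```bash
python3 -m handwheel '[[0.082,0,0,-0.001,0,0,0],[0.082,0,0,0,0,0,0],[0.082,0,0,0,0,0,0],[0.082,0,0,-0.015,0,0,0],[0.082,0,0,-0.03,0,0,0],[0.082,0,0,-0.04,0,0,0],[0.082,-0.015,-0.03,-0.01,0,0,0],[0.082,-0.022,-0.045,0,0,0,0],[0.082,-0.022,-0.045,0,0,0,0],[0.082,-0.022,-0.045,0,0,0,0],[0.082,-0.018,-0.035,0,0,0,0],[0.082,-0.007,-0.01,0,0,0,0]]' 10; python3 go.py 431 17 60 90
python3 - <<'E'
from h import *
im,d=cap('top','t3'); cv2.imwrite('pics/t3c.png',cv2.resize(im[120:280,160:400],None,fx=3,fy=3,interpolation=2))
w=world('top',d).reshape(-1,3); q=w[(abs(w[:,0]-.64)<.045)&(abs(w[:,1]-.123)<.045)&(w[:,2]>.08)&(w[:,2]<.11)]*1000
print(len(q),np.percentile(q[:,2],[10,50,90]),cv2.minAreaRect(q[:,:2].astype(np.float32)))
E
```

```text
time: 17.88
position: [0.4298, 0.0162, 0.1485]
tool_rot: [2.221, 2.219, -0.0]
ft_force: [0.1, -0.2, 0.7]
grip_width: 0.941
grip_force: 0.0
t17.88 pos [429.8, 16.2, 148.5] yaw 89.9 F [0.1, -0.2, 0.7] w 81.9 gf 0.0 j7 -0.05
shift now [1.0, 1.0, 88.5] after turn [0.8, 1.2, 88.5] turn [0.1, 0.1, -0.1]
830 [89.53773391 91.91788689 93.70004729] ((639.3944702148438, 122.46841430664062), (61.8701171875, 61.67803192138672), 65.38798522949219)
```

View pics/t3c.png

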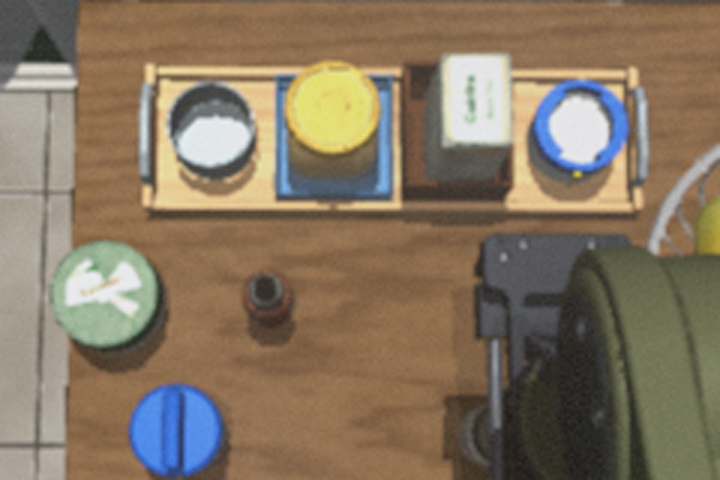

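Honey stands level in the dish (crop pixel (333,107), centre (639,122) mm, top at 92 mm) and the carton is upright in the bay. Next is the spice jar.

```bash
python3 -m handwheel '[[0.07,0.001,0.001,0.02,0,0,0],[0.07,0,0,0.03,0,0,0],[0.07,0,0,0.025,0,0,0],[0.07,0,0,0.012,0,0,0],[0.07,0,0,0,0,0,0],[0.02,0,0,0,0,0,0],[0.02,0,0,0,0,0,0],[0.02,0,0,0,0,0,0],[0.02,0,0,0,0,0,0],[0.02,0,0,0,0,0,0]]' 12; python3 go.py 431 17 60 90
```

```text
time: 19.18
position: [0.4321, 0.0181, 0.0608]
tool_rot: [2.221, 2.222, 0.0]
ft_force: [-1.3, 0.2, 2.0]
grip_width: 0.46
grip_force: 11.9
t19.18 pos [432.1, 18.1, 60.8] yaw 90.0 F [-1.3, 0.2, 2.0] w 40.0 gf 11.9 j7 -0.12
shift now [-1.1, -1.1, 0.8] after turn [-1.1, -1.1, 0.8] turn [0.0, 0.0, 0.0]
```

```bash
python3 -m handwheel '[[0.02,0,0,-0.01,0,0,0],[0.02,0,0,-0.03,0,0,0],[0.02,0,0,-0.04,0,0,0],[0.02,0.012,0.014,-0.035,0,0,0],[0.02,0.03,0.033,0,0,0,0],[0.02,0.036,0.04,0,0,0,0],[0.02,0.036,0.04,0,0,0,0],[0.02,0.036,0.04,0,0,0,0],[0.02,0.026,0.028,0,0,0,0],[0.02,0.012,0.014,0,0,0,0],[0.02,0,0,0.02,0,0,0],[0.02,0,0,0,0,0,0]]' 15; python3 go.py 641.5 206 70 90
python3 - <<'E'
from h import *
im,d=cap('scene','s4')
im2,d2=cap('top','t4')
cv2.imwrite('pics/s4c.png',cv2.resize(np.hstack([im[100:280,190:390],im2[110:290,150:350]]),None,fx=2,fy=2,interpolation=2))
E
```

```text
time: 20.68
position: [0.6387, 0.2045, 0.1525]
tool_rot: [-2.22, -2.22, 0.009]
ft_force: [0.1, 0.2, -1.2]
grip_width: 0.461
grip_force: 14.9
t20.68 pos [638.7, 204.5, 152.5] yaw 90.0 F [0.1, 0.2, -1.2] w 40.1 gf 14.9 j7 -0.53
shift now [1.7, 3.2, 82.5] after turn [1.5, 2.8, 82.5] turn [-0.3, 0.2, 0.0]
```

View pics/s4c.png

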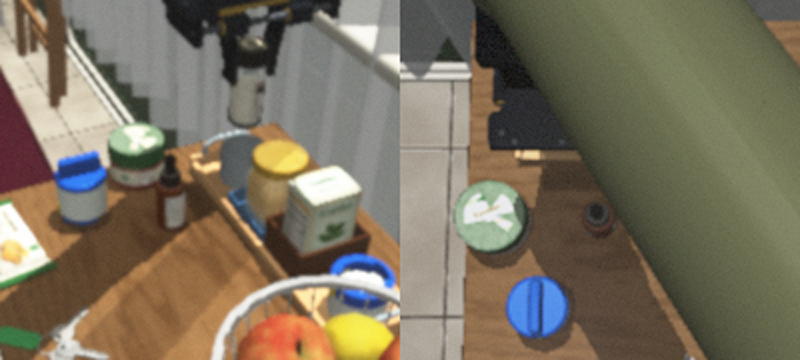

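The spice jar hangs over the cup (left half, jar at (247,95), cup at (240,155)) and the other things still stand.

```bash
python3 -m handwheel '[[0.02,0,0.0005,0.015,0,0,0],[0.02,0,0,0.013,0,0,0],[0.02,0,0,0.006,0,0,0],[0.02,0,0,0,0,0,0],[0.02,0,0,0,0,0,0]]' 15; python3 go.py 641.5 206 70 90
python3 - <<'E'
from h import *
im,d=cap('scene','s5')
w=world('scene',d).reshape(-1,3); q=w[(abs(w[:,0]-.64)<.03)&(abs(w[:,1]-.206)<.03)&(w[:,2]>.062)&(w[:,2]<.11)][:,:2]*1000
from scipy.optimize import least_squares
s=least_squares(lambda p:np.linalg.norm(q-p,axis=1)-20,[640,206],loss='soft_l1');print(len(q),s.x,np.abs(s.fun).mean())
E
```

```text
time: 21.4
position: [0.6415, 0.2065, 0.1219]
tool_rot: [2.221, 2.222, 0.001]
ft_force: [0.3, 1.0, -0.9]
grip_width: 0.461
grip_force: 14.9
t21.40 pos [641.5, 206.5, 121.9] yaw 90.0 F [0.3, 1.0, -0.9] w 40.1 gf 14.9 j7 -0.55
shift now [-0.6, -0.0, 51.9] after turn [-0.5, -0.0, 51.9] turn [0.0, -0.0, 0.0]
264 [642.51230878 207.01350885] 0.9289110427897967
```

Well centred. Lowering now.

```bash
python3 -m handwheel '[[0.02,0,0,0.012,0,0,0],[0.02,0,0,0.018,0,0,0],[0.02,0,0,0.01,0,0,0],[0.02,0,0,0.005,0,0,0],[0.02,0,0,0.002,0,0,0],[0.02,0,0,0,0,0,0]]';  python3 -m handwheel '[[0.02,0,0,0.0015,0,0,0],[0.02,0,0,0,0,0,0]]'; python3 -m handwheel '[[0.02,0,0,0.001,0,0,0],[0.02,0,0,0,0,0,0]]'; python3 -m handwheel '[[0.02,0,0,0.001,0,0,0],[0.02,0,0,0,0,0,0]]'
```

```text
time: 22.2
position: [0.6414, 0.2064, 0.0747]
tool_rot: [2.221, 2.222, 0.001]
ft_force: [-0.5, 0.4, -0.8]
grip_width: 0.461
grip_force: 14.9
time: 22.45
position: [0.6414, 0.2063, 0.0732]
tool_rot: [2.221, 2.222, 0.0]
ft_force: [-0.1, -0.5, -2.1]
grip_width: 0.457
grip_force: 14.9
time: 22.7
position: [0.6412, 0.2063, 0.072]
tool_rot: [2.221, 2.222, -0.0]
ft_force: [0.6, -1.2, -1.3]
grip_width: 0.461
grip_force: 14.9
time: 22.95
position: [0.6412, 0.2062, 0.0709]
tool_rot: [2.221, 2.222, -0.0]
ft_force: [0.5, -0.7, -1.1]
grip_width: 0.46
grip_force: 14.9
```

```bash
python3 -m handwheel '[[0.02,0,0,0.001,0,0,0],[0.02,0,0,0,0,0,0]]'; python3 -m handwheel '[[0.02,0,0,0.001,0,0,0],[0.02,0,0,0,0,0,0]]'; python3 -m handwheel '[[0.02,0,0,0.001,0,0,0],[0.02,0,0,0,0,0,0]]'
```

```text
time: 23.2
position: [0.6413, 0.2063, 0.07]
tool_rot: [2.221, 2.222, -0.0]
ft_force: [0.0, -0.0, -1.6]
grip_width: 0.458
grip_force: 14.9
time: 23.45
position: [0.6413, 0.2065, 0.0699]
tool_rot: [2.22, 2.222, 0.0]
ft_force: [-2.7, -0.6, 5.2]
grip_width: 0.458
grip_force: 14.9
time: 23.7
position: [0.6413, 0.2067, 0.0698]
tool_rot: [2.22, 2.222, 0.001]
ft_force: [-4.0, -1.3, 8.6]
grip_width: 0.453
grip_force: 15.0
```

```bash
python3 -m handwheel '[[0.06,0,0,-0.002,0,0,0],[0.06,0,0,0,0,0,0],[0.06,0,0,-0.02,0,0,0],[0.06,0,0,-0.04,0,0,0],[0.06,0,-0.01,-0.03,0,0,0],[0.06,0.003,-0.035,0,0,0,0],[0.06,0.003,-0.04,0,0,0,0],[0.06,0.004,-0.04,0,0,0,0],[0.06,0.004,-0.04,0,0,0,0],[0.06,0.003,-0.03,0,0,0,0],[0.06,0,-0.01,0,0,0,0],[0.05,0,0,0,0,0,0]]'; python3 -m handwheel '[[0.05,0,0,0,0,0,-10],[0.05,0,0,0,0,0,-10],[0.05,0,0,0,0,0,-10],[0.05,0,0,0,0,0,-10],[0.05,0,0,0,0,0,-10],[0.05,0,0,0,0,0,-10],[0.05,0,0,0,0,0,-10],[0.05,0,0,0,0,0,-10],[0.05,0,0,0,0,0,-10],[0.05,0,0,0,0,0,0]]' 15; python3 go.py 435.5 224.1 68 180
python3 - <<'E'
from h import *
im,d=cap('scene','s6')
w=world('scene',d).reshape(-1,3); q=w[(abs(w[:,0]-.64)<.04)&(abs(w[:,1]-.206)<.04)&(w[:,2]>.1)&(w[:,2]<.13)]*1000
print(len(q),np.percentile(q[:,2],[10,50,90]),cv2.minAreaRect(q[:,:2].astype(np.float32)))
q=w[(abs(w[:,0]-.4355)<.04)&(abs(w[:,1]-.224)<.04)&(w[:,2]>.078)&(w[:,2]<.1)]*1000
print(len(q),np.percentile(q[:,2],[10,50,90]),cv2.minAreaRect(q[:,:2].astype(np.float32)))
cv2.imwrite('pics/s6c.png',cv2.resize(im[100:280,190:390],None,fx=3,fy=3,interpolation=2))
E
```

```text
time: 25.2
position: [0.437, 0.2232, 0.1609]
tool_rot: [2.22, 2.221, 0.002]
ft_force: [1.2, -0.6, -0.2]
grip_width: 0.638
grip_force: 0.0
time: 26.45
position: [0.4376, 0.223, 0.1602]
tool_rot: [0.004, 3.141, 0.002]
ft_force: [-0.6, 0.6, 0.4]
grip_width: 0.571
grip_force: 0.0
t26.45 pos [437.6, 223.0, 160.2] yaw 179.9 F [-0.6, 0.6, 0.4] w 49.7 gf 0.0 j7 1.01
shift now [2.1, 1.0, 92.2] after turn [2.1, 1.1, 92.2] turn [0.1, 0.0, -0.1]
189 [103.00918794 111.42635357 112.96183075] ((640.58837890625, 204.86256408691406), (39.31798553466797, 38.3868293762207), 62.491031646728516)
118 [79.60496962 85.02028943 87.50065389] ((436.2453308105469, 224.22088623046875), (49.038818359375, 12.198101997375488), 0.1609472781419754)
```

View pics/s6c.png

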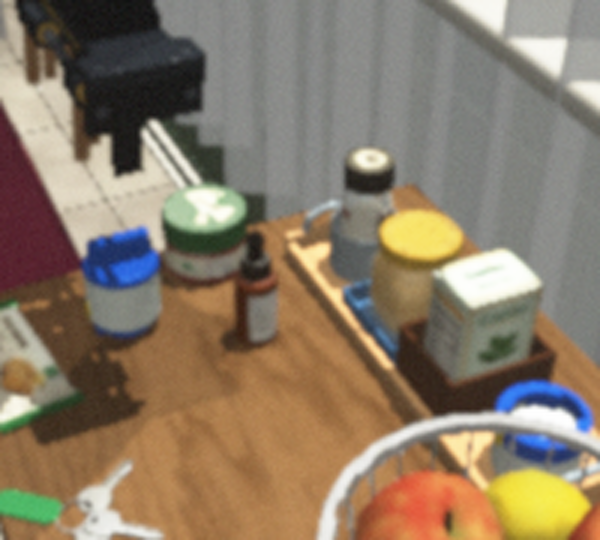

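The spice jar stands upright in the cup (crop pixel (368,215), cap top at 111 mm). The sugar jar's bar measures (436,224) mm at yaw 0.

```bash
python3 -m handwheel '[[0.05,0.0015,0.001,0.02,0,0,0],[0.05,0,0,0.03,0,0,0],[0.05,0,0,0.02,0,0,0],[0.05,0,0,0.012,0,0,0],[0.05,0,0,0.006,0,0,0],[0.05,0,0,0.003,0,0,0],[0.05,0,0,0,0,0,0]]' 20; python3 go.py 435.8 224.1 68 180; python3 -m handwheel '[[0.005,0,0,0,0,0,0],[0.005,0,0,0,0,0,0],[0.005,0,0,0,0,0,0],[0.005,0,0,0,0,0,0],[0.005,0,0,0,0,0,0]]' 25; python3 go.py 435.8 224.1 68 180
```

```text
time: 27.38
position: [0.4351, 0.2243, 0.0694]
tool_rot: [-0.0, 3.141, 0.0]
ft_force: [-0.2, -0.4, 0.3]
grip_width: 0.579
grip_force: 0.0
t27.38 pos [435.1, 224.3, 69.4] yaw -180.0 F [-0.2, -0.4, 0.3] w 50.4 gf 0.0 j7 0.92
shift now [-0.7, -0.2, 1.4] after turn [-0.7, -0.2, 1.4] turn [0.0, 0.0, 0.0]
time: 28.0
position: [0.4347, 0.2242, 0.069]
tool_rot: [0.001, -3.141, 0.0]
ft_force: [0.2, -0.5, -0.9]
grip_width: 0.134
grip_force: 25.0
t28.00 pos [434.7, 224.2, 69.0] yaw -180.0 F [0.2, -0.5, -0.9] w 11.7 gf 25.0 j7 0.92
shift now [-1.1, -0.1, 1.0] after turn [-1.1, -0.1, 1.0] turn [-0.0, -0.0, 0.0]
```

```bash
python3 -m handwheel '[[0.005,0,0,-0.01,0,0,0],[0.005,0,0,-0.03,0,0,0],[0.005,0,0,-0.045,0,0,0],[0.005,-0.01,-0.014,-0.04,0,0,0],[0.005,-0.03,-0.038,-0.005,0,0,0],[0.005,-0.034,-0.045,0,0,0,0],[0.005,-0.034,-0.045,0,0,0,0],[0.005,-0.034,-0.045,0,0,0,0],[0.005,-0.034,-0.045,0,0,0,0],[0.005,-0.024,-0.032,0,0,0,0],[0.005,-0.005,-0.007,0,0,0,6.5],[0.005,0,0,0,0,0,0]]' 40; python3 go.py 639 -46.5 130 173.5
```

```text
time: 29.5
position: [0.6399, -0.0477, 0.1989]
tool_rot: [-0.178, -3.136, -0.0]
ft_force: [-0.4, 0.6, -2.1]
grip_width: 0.138
grip_force: 40.0
t29.50 pos [639.9, -47.7, 198.9] yaw 173.5 F [-0.4, 0.6, -2.1] w 12.0 gf 40.0 j7 1.36
shift now [1.0, 1.0, 68.9] after turn [1.0, 1.1, 68.9] turn [0.0, -0.0, -0.0]
```

```bash
python3 -m handwheel '[[0.005,0.001,0.001,0.02,0,0,0],[0.005,0,0,0.025,0,0,0],[0.005,0,0,0.015,0,0,0],[0.005,0,0,0.006,0,0,0],[0.005,0,0,0,0,0,0],[0.005,0,0,0,0,0,0]]'; python3 go.py 639 -46.5 110 173.5
python3 - <<'E'
from h import *
from scipy.optimize import least_squares
im,d=cap('scene','s7'); im2,d2=cap('top','t7')
fit=lambda q,r:least_squares(lambda p:np.linalg.norm(q-p,axis=1)-r,[640,-47],loss='soft_l1')
for n,dd,i in(('scene',d,im),('top',d2,im2)):
    W=world(n,dd); w=W.reshape(-1,3); q=w[(abs(w[:,0]-.64)<.035)&(abs(w[:,1]+.047)<.035)&(w[:,2]>.08)&(w[:,2]<.118)][:,:2]*1000
    if len(q)>20: s=fit(q,29); print(n,'jar',len(q),s.x,np.abs(s.fun).mean())
    q=w[(abs(w[:,0]-.64)<.035)&(abs(w[:,1]+.047)<.035)&(w[:,2]>.02)&(w[:,2]<.045)][:,:2]*1000
    q=q[np.linalg.norm(q-[640,-47],axis=1)>27]
    if len(q)>20: s=fit(q,31.5); print(n,'base',len(q),s.x,np.abs(s.fun).mean())
cv2.imwrite('pics/s7c.png',cv2.resize(im[170:270,320:420],None,fx=6,fy=6,interpolation=2))
E
```

```text
time: 30.25
position: [0.6396, -0.0455, 0.134]
tool_rot: [0.177, 3.135, -0.0]
ft_force: [-0.0, 0.4, -1.2]
grip_width: 0.136
grip_force: 40.0
t30.25 pos [639.6, -45.5, 134.0] yaw 173.5 F [-0.0, 0.4, -1.2] w 11.8 gf 40.0 j7 1.34
shift now [0.6, -1.1, 24.0] after turn [0.5, -1.1, 24.0] turn [-0.0, 0.1, 0.0]
scene jar 443 [641.66811095 -45.52387106] 0.6410363509896516
scene base 161 [641.5244372  -44.27364721] 0.8236205563662468
top jar 180 [640.00587124 -48.77710245] 0.3567372519841714
top base 76 [639.54531126 -48.01891297] 0.46808948932441885
```

View pics/s7c.png

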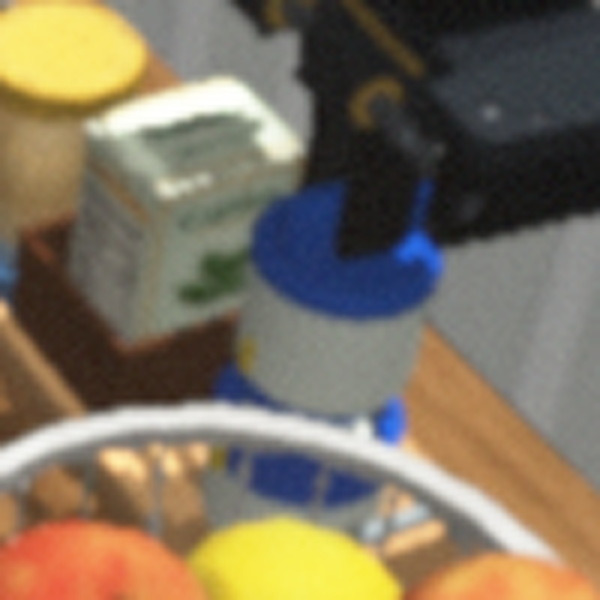

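The jar hangs over the base with the yellow marks lined up (jar mark (247,352), base mark (218,458)). Fits in both cameras put it about 1 mm off in y.

```bash
python3 -m handwheel '[[0.005,0.0003,0.001,0.006,0,0,0],[0.005,0,0,0.004,0,0,0],[0.005,0,0,0.003,0,0,0],[0.005,0,0,0,0,0,0]]'; python3 -m handwheel '[[0.005,0,0,0.003,0,0,0],[0.005,0,0,0,0,0,0]]'; python3 -m handwheel '[[0.005,0,0,0.002,0,0,0],[0.005,0,0,0,0,0,0]]'
```

```text
time: 30.85
position: [0.6385, -0.0446, 0.1195]
tool_rot: [-0.177, -3.136, 0.0]
ft_force: [0.7, 0.5, -2.1]
grip_width: 0.131
grip_force: 40.0
time: 31.1
position: [0.6387, -0.0446, 0.1168]
tool_rot: [-0.177, -3.136, 0.0]
ft_force: [0.4, -0.6, -2.8]
grip_width: 0.131
grip_force: 40.0
time: 31.35
position: [0.6387, -0.0446, 0.1149]
tool_rot: [-0.177, -3.136, 0.0]
ft_force: [0.4, -0.9, -1.6]
grip_width: 0.136
grip_force: 40.0
```

```bash
python3 -m handwheel '[[0.005,0,0,0.002,0,0,0],[0.005,0,0,0,0,0,0]]'; python3 -m handwheel '[[0.005,0,0,0.001,0,0,0],[0.005,0,0,0,0,0,0]]'; python3 -m handwheel '[[0.005,0,0,0.001,0,0,0],[0.005,0,0,0,0,0,0]]'; python3 -m handwheel '[[0.005,0,0,0.001,0,0,0],[0.005,0,0,0,0,0,0]]'
```

```text
time: 31.6
position: [0.6387, -0.0446, 0.1128]
tool_rot: [-0.177, -3.136, 0.0]
ft_force: [-0.2, -0.6, -2.2]
grip_width: 0.133
grip_force: 40.0
time: 31.85
position: [0.6387, -0.0446, 0.1119]
tool_rot: [-0.177, -3.136, 0.0]
ft_force: [0.3, -0.7, -0.8]
grip_width: 0.13
grip_force: 40.0
time: 32.1
position: [0.6387, -0.0445, 0.1109]
tool_rot: [-0.177, -3.136, 0.0]
ft_force: [-0.0, -0.2, -1.2]
grip_width: 0.134
grip_force: 40.0
time: 32.35
position: [0.639, -0.0445, 0.1104]
tool_rot: [0.177, 3.136, -0.0]
ft_force: [-0.5, 0.2, 0.7]
grip_width: 0.136
grip_force: 40.0
```

Seated at the expected height (TCP 110.4 mm). Turning clockwise, which is positive about tool z.

```bash
python3 -m handwheel '[[0.005,0,0,0,0,0,5],[0.005,0,0,0,0,0,7],[0.005,0,0,0,0,0,8],[0.005,0,0,0,0,0,0]]';python3 go.py 639 -44.5 110 93.5; python3 -m handwheel '[[0.005,0,0,0,0,0,7],[0.005,0,0,0,0,0,7],[0.005,0,0,0,0,0,6],[0.005,0,0,0,0,0,0]]'; python3 go.py 639 -44.5 110 93.5
```

```text
time: 32.85
position: [0.6391, -0.0447, 0.1104]
tool_rot: [0.717, 3.058, -0.001]
ft_force: [-0.2, 0.7, -0.3]
grip_width: 0.14
grip_force: 40.0
t32.85 pos [639.1, -44.7, 110.4] yaw 153.6 F [-0.2, 0.7, -0.3] w 12.2 gf 40.0 j7 1.00
shift now [0.2, 0.1, 0.4] after turn [0.2, -0.1, 0.4] turn [0.0, 0.0, 60.1]
time: 33.35
position: [0.6391, -0.0447, 0.1103]
tool_rot: [1.234, 2.888, -0.0]
ft_force: [1.1, 0.1, 0.2]
grip_width: 0.133
grip_force: 40.0
t33.35 pos [639.1, -44.7, 110.3] yaw 133.7 F [1.1, 0.1, 0.2] w 11.6 gf 40.0 j7 0.67
shift now [0.2, 0.1, 0.3] after turn [0.2, -0.1, 0.3] turn [0.0, 0.0, 40.2]
```

```bash
python3 -m handwheel '[[0.005,0,0,0,0,0,8],[0.005,0,0,0,0,0,8],[0.005,0,0,0,0,0,8],[0.005,0,0,0,0,0,6],[0.005,0,0,0,0,0,4],[0.005,0,0,0,0,0,0]]';python3 go.py 639 -44.5 110 93.5; python3 -c "
from bench import ctrl;print(ctrl.get_state()['torque'])"; python3 -m handwheel '[[0.005,0,0,0,0,0,3],[0.005,0,0,0,0,0,0]]'; python3 go.py 639 -44.5 110 93.5; python3 -c "
from bench import ctrl;print(ctrl.get_state()['torque'])"
```

```text
time: 34.1
position: [0.6388, -0.0448, 0.1103]
tool_rot: [2.025, 2.402, -0.001]
ft_force: [0.7, -1.3, 1.2]
grip_width: 0.136
grip_force: 40.0
t34.10 pos [638.8, -44.8, 110.3] yaw 99.7 F [0.7, -1.3, 1.2] w 11.8 gf 40.0 j7 0.11
shift now [0.2, 0.3, 0.3] after turn [0.3, 0.2, 0.3] turn [-0.0, 0.0, 6.2]
[-0.21069623  0.13702382 -0.00779655]
time: 34.35
position: [0.6391, -0.0448, 0.1103]
tool_rot: [2.087, 2.347, 0.0]
ft_force: [1.0, -1.4, 1.8]
grip_width: 0.133
grip_force: 40.0
t34.35 pos [639.1, -44.8, 110.3] yaw 96.7 F [1.0, -1.4, 1.8] w 11.6 gf 40.0 j7 0.06
shift now [0.3, -0.1, 0.3] after turn [0.3, -0.1, 0.3] turn [0.0, 0.0, 3.2]
[-0.22771059 -0.11572862  0.03028233]
```

```bash
for i in 1 2 3 4; do python3 -m handwheel '[[0.005,0,0,0,0,0,2],[0.005,0,0,0,0,0,0]]' >/dev/null; python3 go.py 639 -44.5 110 93.5|head -1; python3 -c "
from bench import ctrl;print(ctrl.get_state()['torque'])"; done
```

```text
t34.60 pos [639.1, -44.8, 110.3] yaw 94.6 F [0.2, -2.0, 1.3] w 11.4 gf 40.2 j7 0.02
[-0.39194323 -0.20011401  0.46043164]
t34.85 pos [639.1, -44.7, 110.3] yaw 92.6 F [0.8, -2.0, 3.8] w 11.6 gf 40.9 j7 -0.01
[-0.47276443 -0.27042969  0.71790346]
t35.10 pos [639.2, -44.7, 110.3] yaw 90.5 F [0.4, -3.5, 4.4] w 11.8 gf 42.1 j7 -0.05
[-0.5762196  -0.33389904  0.97961274]
t35.35 pos [639.1, -44.5, 110.4] yaw 88.5 F [1.0, -0.6, 4.4] w 12.6 gf 42.9 j7 -0.08
[-0.46877277 -0.41541969  0.98274522]
```

Torque climbed to about 1 N m against the stop, so I release and check.

```bash
python3 -m handwheel '[[0.03,0,0,0,0,0,0],[0.05,0,0,0,0,0,0],[0.05,0,0,0,0,0,0],[0.05,0,0,-0.015,0,0,0],[0.05,0,0,-0.04,0,0,0],[0.05,0,0,-0.05,0,0,0],[0.05,0.04,-0.03,-0.03,0,0,0],[0.05,0.06,-0.04,0,0,0,0],[0.05,0.06,-0.05,0,0,0,0],[0.05,0.06,-0.05,0,0,0,0],[0.05,0.03,-0.02,0,0,0,0],[0.05,0,0,0,0,0,0]]' ; python3 - <<'E'
from h import *
im,d=cap('scene','s8'); im2,d2=cap('top','t8')
for n,dd in(('scene',d),('top',d2)):
    w=world(n,dd).reshape(-1,3); q=w[(abs(w[:,0]-.64)<.04)&(abs(w[:,1]+.047)<.04)&(w[:,2]>.117)&(w[:,2]<.14)]*1000
    print(n,len(q),np.percentile(q[:,2],[50,95]),cv2.minAreaRect(q[:,:2].astype(np.float32)))
a=cv2.resize(im[110:290,200:420],None,fx=1.8,fy=1.8,interpolation=2);b=cv2.resize(im2[110:290,160:380],None,fx=1.8,fy=1.8,interpolation=2)
cv2.imwrite('pics/f8.png',np.hstack([a,b]))
E
```

```text
time: 36.85
position: [0.478, 0.1812, 0.2466]
tool_rot: [2.242, 2.199, 0.003]
ft_force: [0.7, 0.4, -0.3]
grip_width: 0.571
grip_force: 0.0
scene 194 [126.61382824 129.80048549] ((639.7174682617188, -47.549522399902344), (13.421876907348633, 48.656394958496094), 6.766656398773193)
top 192 [127.04285482 129.84667894] ((639.0817260742188, -48.18144226074219), (13.36323070526123, 50.88187026977539), 9.139175415039062)
```

View pics/f8.png

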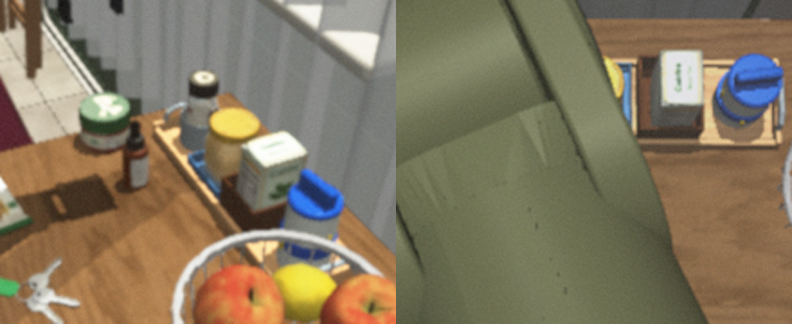

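All four stand in place and the look-alikes are still standing. The bar reads 82° round, so I check this more precisely.

```bash
python3 - <<'E'
from h import *
def ang(q):
    q=q-np.median(q,0); v=np.linalg.svd(q,full_matrices=False)[2][0]; return np.degrees(np.arctan2(v[1],v[0]))%180
for tag,n,c,z in(('scene0','scene',(.4355,.2241),.0775),('top0','top',(.4355,.2241),.0775),('s8','scene',(.64,-.0475),.119),('t8','top',(.64,-.0475),.119)):
    w=world(n,np.load(f'pics/{tag}.npy')).reshape(-1,3); 
    for dz in(0,.004):
        q=w[(np.linalg.norm(w[:,:2]-c,axis=1)<.03)&(w[:,2]>z+dz)&(w[:,2]<z+.02)][:,:2]; print(tag,len(q),round(ang(q),1))
# blob-based: lighter top-face pixel PCA projected at bar top
W=world('scene',np.load('pics/scene0.npy')); 
E
python3 go.py 640 -47 160 95
```

```text
scene0 122 179.2
scene0 91 178.6
top0 174 178.9
top0 168 179.0
s8 178 98.6
s8 140 98.7
t8 182 97.1
t8 159 96.7
t36.95 pos [480.2, 177.2, 245.9] yaw 88.5 F [0.6, -1.3, -0.1] w 50.1 gf 0.0 j7 -0.44
shift now [-220.0, 165.4, 86.3] after turn [-237.3, 139.7, 85.9] turn [0.1, 0.0, -6.5]
```

The bar went round about 81.5° in all, but my base yaw estimate allows a few degrees more. I'll regrip and press against the stop again to be sure.

```bash
python3 -m handwheel '[[0.05,-0.02,0.015,0,0,0,-5],[0.05,-0.05,0.03,0,0,0,-4],[0.05,-0.055,0.035,0,0,0,0],[0.05,-0.055,0.03,0,0,0,0],[0.05,-0.04,0.02,0,0,0,0],[0.05,-0.02,0.008,0.03,0,0,0],[0.05,0,0,0.03,0,0,0],[0.05,0,0,0,0,0,0]]'; python3 go.py 639.5 -46 110.5 97.5
```

```text
time: 37.95
position: [0.6382, -0.0475, 0.1819]
tool_rot: [-2.072, -2.355, 0.007]
ft_force: [-0.5, 0.7, 0.5]
grip_width: 0.57
grip_force: 0.0
t37.95 pos [638.2, -47.5, 181.9] yaw 97.3 F [-0.5, 0.7, 0.5] w 49.6 gf 0.0 j7 0.09
shift now [1.3, 1.9, 71.4] after turn [1.3, 1.5, 71.4] turn [-0.4, -0.0, -0.2]
```

```bash
python3 -m handwheel '[[0.05,0.001,0.001,0.02,0,0,0],[0.05,0,0,0.025,0,0,0],[0.05,0,0,0.015,0,0,0],[0.05,0,0,0.007,0,0,0],[0.05,0,0,0.002,0,0,0],[0.05,0,0,0,0,0,0]]'; python3 go.py 639.5 -46 110.5 97.5|tail -1; python3 -m handwheel '[[0.005,0,0,0,0,0,0],[0.005,0,0,0,0,0,0],[0.005,0,0,0,0,0,0],[0.005,0,0,0,0,0,0],[0.005,0,0,0,0,0,0]]' 45; python3 -c "
from bench import ctrl;print(ctrl.get_state()['torque'])"; python3 go.py 639.5 -46 110.5 97.5;  for i in 1 2 3; do python3 -m handwheel '[[0.005,0,0,0,0,0,1.5],[0.005,0,0,0,0,0,0]]' >/dev/null; python3 go.py 639 -46 110 93.5|head -1; python3 -c "
from bench import ctrl;print(ctrl.get_state()['torque'])"; done
```

```text
time: 38.7
position: [0.6413, -0.0439, 0.1168]
tool_rot: [2.07, 2.362, 0.001]
ft_force: [1.0, 0.3, -0.6]
grip_width: 0.571
grip_force: 0.0
shift now [-1.9, -2.1, 6.3] after turn [-1.9, -2.1, 6.3] turn [0.1, 0.0, 0.0]
time: 39.33
position: [0.6406, -0.0439, 0.116]
tool_rot: [-2.071, -2.362, 0.001]
ft_force: [-1.6, 0.8, 1.5]
grip_width: 0.133
grip_force: 45.0
[-0.05059861  0.02928023 -0.02211503]
t39.33 pos [640.6, -43.9, 116.0] yaw 97.5 F [-1.6, 0.8, 1.5] w 11.6 gf 45.0 j7 0.08
shift now [-1.9, -1.3, 5.5] after turn [-1.9, -1.3, 5.5] turn [-0.0, 0.0, 0.0]
t39.58 pos [640.5, -43.9, 116.0] yaw 96.0 F [-1.0, -0.7, 1.1] w 11.6 gf 45.0 j7 0.05
[-0.0175081   0.19777984  0.23615624]
t39.83 pos [640.6, -43.9, 116.0] yaw 94.5 F [-1.9, 0.4, 1.2] w 11.5 gf 45.2 j7 0.03
[-0.14312445  0.35215533  0.44132539]
t40.08 pos [640.7, -43.9, 116.0] yaw 93.0 F [-1.9, -1.0, 0.7] w 11.5 gf 45.6 j7 0.00
[-0.1790869   0.37008767  0.64268549]
```

The torque rises linearly from the first degree, so the jar is already hard against the stop. I release, retreat and do a last look.

```bash
python3 -m handwheel '[[0.03,0,0,0,0,0,0],[0.05,0,0,0,0,0,0],[0.05,0,0,0,0,0,0],[0.05,0,0,-0.015,0,0,0],[0.05,0,0,-0.04,0,0,0],[0.05,0,0,-0.05,0,0,0],[0.05,0.0,-0.03,-0.03,0,0,0],[0.05,0.0,-0.05,0,0,0,0],[0.05,0.0,-0.05,0,0,0,0],[0.05,0.0,-0.03,0,0,0,0],[0.05,0,0,0,0,0,0],[0.05,0,0,0,0,0,0]]' ; python3 - <<'E'
from h import *
im,d=cap('scene','s9'); im2,d2=cap('top','t9')
for n,dd in(('scene',d),('top',d2)):
    w=world(n,dd).reshape(-1,3); q=w[(abs(w[:,0]-.64)<.04)&(abs(w[:,1]+.047)<.04)&(w[:,2]>.119)&(w[:,2]<.14)]*1000
    if len(q)>5: print(n,len(q),np.median(q[:,2]),cv2.minAreaRect(q[:,:2].astype(np.float32)))
a=cv2.resize(im[110:290,200:420],None,fx=1.8,fy=1.8,interpolation=2);b=cv2.resize(im2[110:290,160:380],None,fx=1.8,fy=1.8,interpolation=2)
cv2.imwrite('pics/f9.png',np.hstack([a,b]))
E
```

```text
time: 41.58
position: [0.4819, -0.0522, 0.2521]
tool_rot: [2.16, 2.278, 0.002]
ft_force: [0.7, -0.4, -0.1]
grip_width: 0.576
grip_force: 0.0
scene 179 126.85490651057651 ((640.1485595703125, -47.09247589111328), (13.608314514160156, 49.07685470581055), 8.23865795135498)
top 181 127.29843238678765 ((638.8291015625, -48.04460906982422), (12.377073287963867, 49.96839141845703), 7.048447608947754)
```

View pics/f9.png

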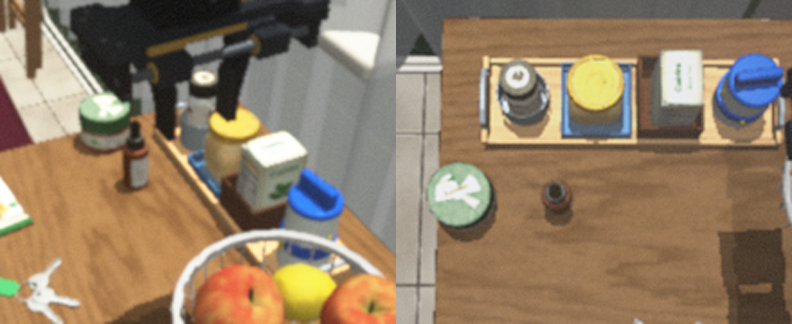

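The spice jar, honey, carton and locked sugar jar stand in the caddy (right half, (520,90), (597,85), (680,80), (752,85)). The dropper and cream pot have not moved and the robot touches nothing, so I hand it in.

```bash
python3 -c "
from bench import ctrl;print(ctrl.close_job())"
```

```text
the job is handed in; nothing more can be done
None
```

The job is handed in at about 42 s: the tea carton, honey jar and spice jar stand upright in their places, the sugar jar is turned to its stop on its base, and the dropper bottle and cream pot are standing where they were.

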